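# Turn a scenic base face up against the hobby board

### The job

The scenic base lies face down in front of the hobby station. Without picking it up, slide it square against the front lip of the station's board, tip it up on that lip and over so that it comes down paved side up on the board, then slide it back until it sits flush against the rail and let go. Push gently (never harder than about two and a half kilos of force) and leave everything else as it is.

Things in the scene. Friction and masses are not known exactly. Their poses are not given: they have to be found in the camera images.
- base: the scenic base: a rigid, loose square plinth, 100 x 100 x 12 mm, 0.10 to 0.21 kg, lying face down on the table at the start, its plain grey underside with a black cross on top. Origin at the centre of its paved face (which touches the table at the start), x and y along its sides, z out of its underside: z points up at the start and must point down at the end
- base_mid (a point): centre of the scenic base, half way through its thickness (6 mm along its z from the origin). Layers from the origin along its z: 0 to 6 mm the paved panel (grey cobbles on terracotta, 88 x 88 mm, centred), 6 to 12 mm the black rim plate (100 x 100 mm, upright sides), so the rim overhangs the panel by 6 mm all round
- station: the hobby station, fixed to the table; its place and yaw differ every time. Origin on the table, x towards its rail (away from the robot), y left, z up. A plywood board with a grey pad, 20 mm high, 320 mm wide (y -160 to 160), begins at x = -80 mm; a brown deck 35 mm high lies behind x = 45 mm, with six fixed paint pots at x = 95 mm, up to 71 mm high
- front_edge (a point): middle of the top of the plywood board's front edge (station x = -80 mm, 20 mm above the table). From it projects the front lip, a dark wooden strip of the board's height and width with an upright, rigid face along the station's y. It is set anew each time to project 0 to 30 mm towards the robot, firmly locked; how far is not measured and must be felt. Axes as the station's
- rail_foot (a point): middle of the foot of the rail, on the board's top (station x = 45 mm, 20 mm above the table). The rail is the upright front face of the deck, 15 mm higher than the board, along the station's y; at least 125 mm of free board lie before it. Axes as the station's
- knight: grey plastic figure on a 32 mm round black foot, 46 mm tall, standing loose on the deck of the hobby station behind the rail; leave alone. Origin at the centre of its underside, z up.
- archer: dark metal-coloured figure on a 32 mm round black foot, 46 mm tall, loose on the table at the left (+y) or right; leave alone. Origin at the centre of its underside, z up.
- wizard: blue figure on a 32 mm round black foot, 46 mm tall, loose on the table at the right or left; leave alone. Origin at the centre of its underside, z up.
- glue: yellow glue bottle with red cap, 32 mm across, 85 mm tall; leave alone. Origin at the centre of its underside, z up.
- glass: drinking glass, 72 mm across, 100 mm tall; leave alone. Origin at the centre of its underside, z up.
- nippers: sprue nippers with red handles, about 115 mm long, 9 mm high, lying on the cutting mat; leave alone. Origin at the centre of its underside, z up.
Mind the look-alikes: they are no part of the job. There is more than one size of the base; the one meant has the size given above.

How it is judged:
By the outcome, as a careful person would: the job done as asked, in the order asked, and still so for the second after the job is handed in, with the robot touching nothing.
It also fails if it takes over 72 s, if anything falls off the work surface, if the arm or the gripper's body presses on something with over 40 N, if the wrist force passes 120 N, or if a joint passes its speed limit or range.

### The arm

A 6-joint arm with a two-finger parallel gripper is mounted at the origin on the work surface. World frame = base frame: x ahead of the robot, y to its left, z up, the work surface at z = 0. Lengths are in mm, angles in rad, forces in N, time in s.
With the tool pointing down it reaches from about 350 to 875 mm from the base axis. Payload 15.5 kg.
Tool frame: the origin (TCP) lies midway between the tips of the shut fingers; the grasp point (between the pads) lies 19 mm behind it; z points along the fingers, y is the line along which they close (so a half turn about z gives the same grasp; the last joint's range is limited). The gripper opens to 85 mm and grips with 20 to 120 N. Pads are 22 mm wide; open, the fingers measure 114 mm over their backs; the gripper's body (76 mm by 85 mm) begins 54 mm behind the grasp point. The pads swing forward as they close: fully open they stand 13 mm farther back than shut.
Start: joints at [-1.208, 0.494, 1.345, -0, 1.302, -0.096], TCP at [276.797, -560.366, 231.277] pointing down, gripper open.
Joint ranges: [-2.91, 2.91], [-0.82, 2.16], [0.22, 2.67], [-1.22, 4.37], [0.12, 2.79], [-3.08, 3.08]. Speed limits (rad/s): [1.89, 1.89, 2.57, 3.01, 3.01, 3.01].

### API

Orientations are given as a rotation vector (axis times angle).
In Python, from bench import get_obs, camera, camera_model, hand_in gives the robot as it stands. The module is installed in compiled form; this text tells all that it offers.
- The arm moves only by the tool play_rows, never from a script. Its argument "increments" is a list that holds one entry, the list of rows, each a list of 7 numbers: the closure in counts, from 0 (fully open) to 255 (shut), then the shift along the world's x, y, z scaled (see below), then the turn, a rotation vector about the world's x, y, z scaled (see below). A call has 1 to 5 rows; each row is the pose to reach, as a shift and turn from the pose commanded when the call began; what a row does not reach only later rows make up. The controller multiplies each number of a shift by 0.25 m and each number of a turn by 90 degrees. A row lasts 1/12 s, in which the tool goes at most 41.7 mm and 7.16 degrees, less where a joint would pass 70% of its speed; a pose out of reach is approached as far as the arm can. A call with a number of a shift or a turn outside -1 to 1 is refused whole. A call with a gripper value outside its range is refused whole. The fingers move at their own pace and stop on an object; the grip force is fixed at half the most. Time passes only in rows, so rows that repeat a pose let the fingers close. It gives the time, the measured TCP pose, the force, the opening and the grip force at its end, in the units of the state.
- get_obs(): the state, without advancing time (a new reading comes with each control period).
- camera(name): name is "side" or "top" or "wrist"; returns the picture (420x560x3 uint8, red, green, blue); there is no depth.
- camera_model(name): a dict with "fx", "fy", "cx", "cy" (pixels), "rvec" (rotation vector, rad) and "tvec" (3), from world to camera coordinates, as OpenCV has them; the wrist camera has in their place "mount" (4x4, takes a point from camera to tool coordinates, whose origin is the TCP and whose axes are the flange's). Camera axes: x right, y down, z forward; pixel columns grow to the right and rows downward; lengths in mm; the calibration is good to about 2 mm. A picture is of the moment at which its call begins: read the wrist's pose just before it. camera_model takes no time and is no camera call.
- hand_in(): hands the job in; it is judged then, once.
The state is a dict: "t": time; "joint_positions": joint angles; "dq": joint speeds; "effort": joint torques, N m; "position": TCP position; "orientation": TCP orientation; "force": force on the tool from outside, world axes, zero at the start; "torque": the same for the moment, N m; "gripper_width": finger opening in mm; "finger_force": force on a finger pad.
Only numpy, scipy, OpenCV 4.12 (cv2) and the standard library are available. Lean on these libraries where they do the work, as an engineer would, in place of code of your own. Each camera call takes 0.05 s, during which the arm holds its last target. There are 200 camera calls.

## Working session

There is one attempt and no reset: what is moved stays moved. The work goes in short steps, Python scripts to look and compute and a tool call to move; the robot and the scene stay as the last step left them, time stands still between calls to the robot, and variables do not carry over. Pictures are saved under pics/ and viewed, at most 10 in all, crops included, and the job is handed in when it is done.

Besides the shell and the picture viewer there is one more tool, called after "Request:" by a JSON object that holds its "method" and its "body". play_rows: Moves the arm, as the interface text tells. Shifts and turns lie within -1 to 1; 1 stands for 0.25 m of shift or 90 degrees of turn. Its arguments: {"type":"object","properties":{"increments":{"type":"array","items":{"type":"array","items":{"type":"array","items":{"type":"number"}}}}},"required":["increments"]}

```bash
mkdir -p pics
python3 - <<'E'
from bench import *
import cv2
for n in ["top","side"]:
    im=camera(n); cv2.imwrite(f"pics/{n}0.png",cv2.resize(im[:,:,::-1],(800,600),interpolation=cv2.INTER_CUBIC)); cv2.imwrite(f"{n}_raw.png",im[:,:,::-1])
    print(n,camera_model(n))
print(camera_model("wrist"))
print(get_obs())
E
```

```text
top {'fx': 517.3822480068949, 'fy': 517.3822480068949, 'cx': 292.3733839689639, 'cy': 202.90076794852123, 'rvec': array([ 2.17145718, -2.11257838,  0.14909147]), 'tvec': array([ -15.17700524,  538.70079234, 1222.2727252 ])}
side {'fx': 461.5375499575692, 'fy': 461.5375499575692, 'cx': 278.6892404187254, 'cy': 210.8757231814256, 'rvec': array([ 0.56786508, -2.58790588,  1.27045375]), 'tvec': array([ 477.39995599,  192.38710684, 1040.50451312])}
{'fx': 295.72074083953936, 'fy': 295.72074083953936, 'cx': 278.07207999164433, 'cy': 211.08619984069307, 'mount': array([[ 2.04773749e-04, -9.57894095e-01, -2.87121682e-01,
         7.32832201e+01],
       [ 9.99999976e-01,  1.73071052e-04,  1.35796103e-04,
        -2.07705251e+00],
       [-8.03858333e-05, -2.87121703e-01,  9.57894107e-01,
        -1.42914965e+02],
       [ 0.00000000e+00,  0.00000000e+00,  0.00000000e+00,
         1.00000000e+00]])}
{'t': 0.1, 'joint_positions': array([-1.20749541e+00,  4.94119687e-01,  1.34605481e+00, -7.54071315e-06,
        1.30250447e+00, -9.55443989e-02]), 'dq': array([-1.12786656e-03, -8.75652974e-04, -2.49853322e-03, -7.74985024e-04,
        2.67564087e-05, -1.15341137e-03]), 'effort': array([-3.34617989e-04, -8.83589244e+01, -3.84565365e+01, -8.29755635e-06,
        5.22113027e-03, -1.40247766e-05]), 'position': array([ 276.682962  , -560.06609756,  230.76559348]), 'orientation': array([-3.05822802e+00, -7.14204829e-01,  2.39000709e-04]), 'force': array([-0.25636012,  0.27723392, -0.20015748]), 'torque': array([-0.0241979 ,  0.0572368 ,  0.04889821]), 'finger_force': 0.0, 'gripper_width': 85.2746126979547}
```

View pics/top0.png

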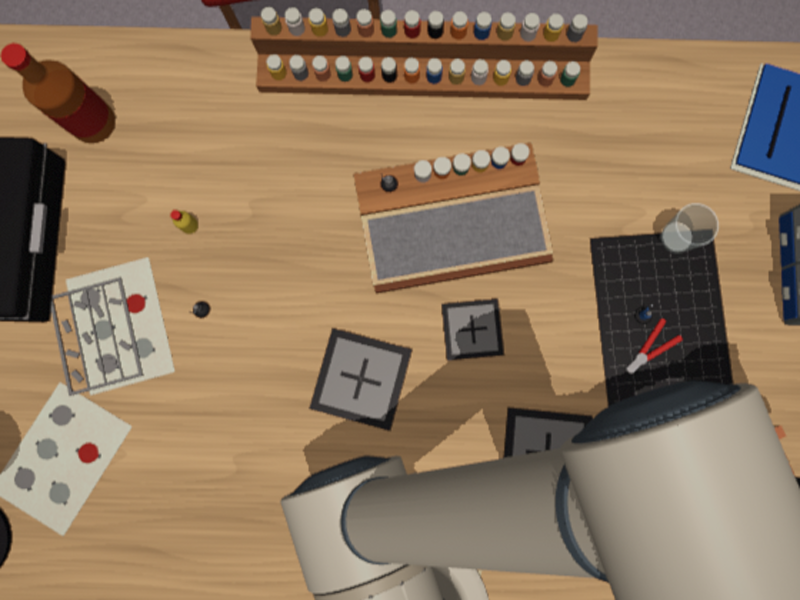

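View pics/side0.png

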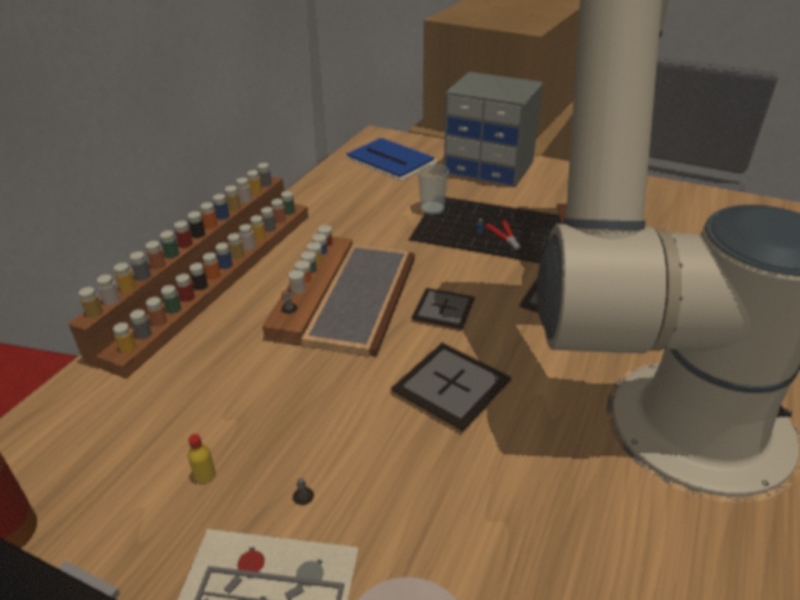

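Base candidates in the top view (800x600 px) are (361,379), about 85 px wide, (545,430), also about 85 px and partly hidden, and (472,329), about 57 px. The station is 320 mm over about 180 px, so only the one at (472,329) is 100 mm wide. I'll confirm that in an enlarged crop.

Run:
```python
import cv2
im=cv2.imread("top_raw.png")[112:262,240:400]
cv2.imwrite("pics/crop1.png",cv2.resize(im,None,fx=4,fy=4,interpolation=cv2.INTER_CUBIC))
```

```text
(no output)
```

View pics/crop1.png

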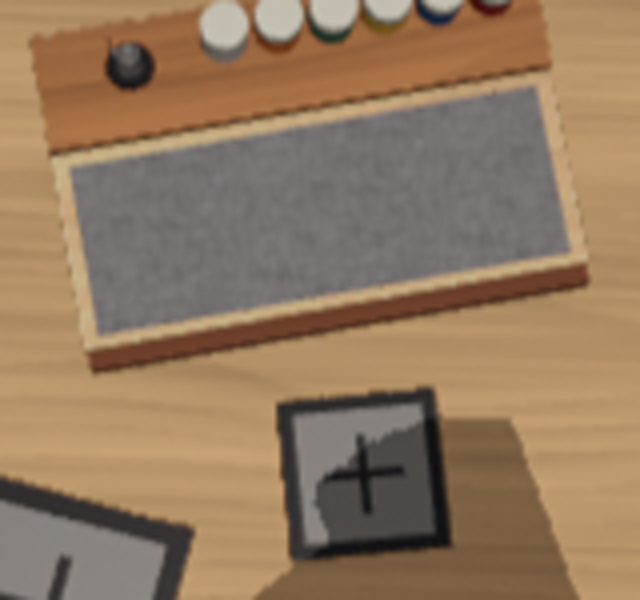

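The crop shows the small base with its corners near (277,403), (433,389), (450,546) and (293,559). The board's plywood front edge runs (88,351)-(585,263), the rail foot (52,152)-(550,70), and the outer border of the lip (93,371)-(588,284).

```bash
cat > h.py <<'E'
import numpy as np, cv2
from scipy.spatial.transform import Rotation as R
from bench import *
def ray(name,uv,z,obs=None):
    m=camera_model(name); d=np.array([(uv[0]-m['cx'])/m['fx'],(uv[1]-m['cy'])/m['fy'],1.])
    if 'rvec' in m:
        Rm=R.from_rotvec(np.ravel(m['rvec'])).as_matrix(); o=-Rm.T@np.ravel(m['tvec']); d=Rm.T@d
    else:
        Rt=R.from_rotvec(obs['orientation']).as_matrix(); M=m['mount']
        o=Rt@M[:3,3]+obs['position']; d=Rt@M[:3,:3]@d
    return o+d*(z-o[2])/d[2]
def proj(name,P,obs=None):
    m=camera_model(name); P=np.asarray(P,float)
    if 'rvec' in m: c=R.from_rotvec(np.ravel(m['rvec'])).apply(P)+np.ravel(m['tvec'])
    else:
        M=m['mount']; t=R.from_rotvec(obs['orientation']).inv().apply(P-obs['position']); c=(t-M[:3,3])@M[:3,:3]
    return np.c_[m['fx']*c[...,0]/c[...,2]+m['cx'],m['fy']*c[...,1]/c[...,2]+m['cy']]
E
python3 - <<'E'
from h import *
np.set_printoptions(precision=1,suppress=True)
f=lambda u,v,z: ray("top",(240+(u+.5)/4-.5,112+(v+.5)/4-.5),z)
b=np.array([f(*p,12) for p in [(277,403),(433,389),(450,546),(293,559)]])
s=np.array([f(*p,20) for p in [(88,351),(585,263),(550,70),(52,152)]])
l=np.array([f(*p,20) for p in [(93,371),(588,284)]]); l0=np.array([f(*p,0) for p in [(93,371),(588,284)]])
print(b[:,:2],b.mean(0),np.linalg.norm(b-np.roll(b,1,0),axis=1))
print(s[:,:2],np.linalg.norm(s-np.roll(s,1,0),axis=1)); print(l,l0)
def yaw(d): return np.degrees(np.arctan2(d[1],d[0]))
print("station yaw",yaw(s[2]-s[1]),yaw(s[3]-s[0]),yaw(s[0]-s[1])-90,yaw(s[3]-s[2])-90)
print("base yaw",yaw(b[1]-b[2]),yaw(b[0]-b[3]),yaw(b[0]-b[1])-90,yaw(b[3]-b[2])-90)
E
```

```text
[[ 520.3  -41.8]
 [ 531.7 -138.5]
 [ 434.6 -150.1]
 [ 423.9  -53.8]] [477.6 -96.1  12. ] [97.1 97.4 97.8 96.9]
[[ 548.5   76.3]
 [ 612.4 -231.3]
 [ 736.  -209.1]
 [ 674.5  103.5]] [128.9 314.2 125.6 318.6]
[[ 536.1   72.7   20. ]
 [ 599.1 -233.2   20. ]] [[ 539.    74.1    0. ]
 [ 603.  -236.7    0. ]]
station yaw 10.217566566766122 12.215361028698782 11.721420691644369 11.129513491698276
base yaw 6.831385956220734 7.141103415330313 6.726720260629861 6.299050624436703
```

Request:
{"method": "play_rows", "body": {"increments": [[[128, 0.04, 0.16, 0, 0, 0, -0.033], [128, 0.08, 0.32, 0, 0, 0, -0.066], [128, 0.12, 0.48, 0, 0, 0, -0.1], [128, 0.16, 0.64, 0, 0, 0, -0.133], [128, 0.2, 0.8, 0, 0, 0, -0.166]]]}}

```text
t: 0.52
position: [326.6, -358.4, 231.0]
orientation: [-3.126, -0.306, 0.0]
force: [1.2, -0.2, 1.1]
gripper_width: 42.4
finger_force: 0.0
```

Request:
{"method": "play_rows", "body": {"increments": [[[128, 0.04, 0.16, -0.06, 0, 0, 0], [128, 0.08, 0.32, -0.12, 0, 0, 0], [128, 0.12, 0.48, -0.18, 0, 0, 0], [128, 0.16, 0.64, -0.24, 0, 0, 0], [128, 0.2, 0.8, -0.3, 0, 0, 0]]]}}

```text
t: 0.93
position: [374.2, -168.7, 159.6]
orientation: [3.126, 0.31, 0.0]
force: [1.7, -1.4, 0.3]
gripper_width: 42.7
finger_force: 0.0
```

Run:
```python
from h import *
o=get_obs(); print(o['t'],o['position'],o['orientation'],R.from_rotvec(o['orientation']).as_matrix().round(3),o['gripper_width'],o['force'])
im=camera("wrist"); cv2.imwrite("pics/w1.png",cv2.resize(im[:,:,::-1],(800,600)))
```

```text
0.9333 [ 374.16077388 -168.66879421  159.56841197] [3.12609585e+00 3.09798991e-01 4.20836531e-04] [[ 0.981  0.196  0.   ]
 [ 0.196 -0.981 -0.   ]
 [ 0.     0.    -1.   ]] 42.68430221670063 [ 1.67811689 -1.43000544  0.25925427]
```

View pics/w1.png

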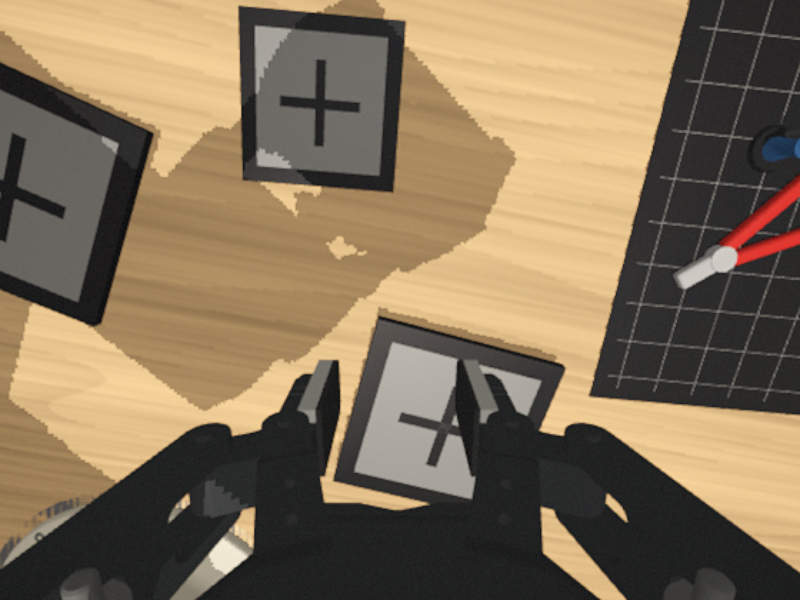

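The wrist picture shows the target base at (320,100), with its corners at (238,6), (405,22), (392,192) and (243,179). A second larger-looking base is at (450,410) below the gripper, and the pads are at (320,400) and (475,400).

Run:
```python
from h import *
o=get_obs(); print(o['position'])
o['position']=np.array([375.,-165,158])
np.set_printoptions(precision=1,suppress=True)
f=lambda u,v,z: ray("wrist",((u+.5)*.7-.5,(v+.5)*.7-.5),z,o)
b=np.array([f(*p,12) for p in [(238,6),(405,22),(392,192),(243,179)]])
print(b,b.mean(0),np.linalg.norm(b-np.roll(b,1,0),axis=1))
n=np.array([f(*p,12) for p in [(380,318),(565,368),(335,480)]]);print(n,np.linalg.norm(n[0]-n[1:],axis=1))
```

```text
[ 373.35280392 -162.14729873  157.3091678 ]
[[ 520.4  -36.8   12. ]
 [ 531.8 -135.    12. ]
 [ 434.2 -146.6   12. ]
 [ 422.8  -48.9   12. ]] [477.3 -91.8  12. ] [98.3 98.9 98.3 98.3]
[[ 346.  -155.3   12. ]
 [ 334.8 -298.3   12. ]
 [ 200.8 -145.4   12. ]] [143.4 145.5]
```

Request:
{"method": "play_rows", "body": {"increments": [[[128, 0.05, 0.1, -0.1, 0, 0, 0], [128, 0.1, 0.22, -0.2, 0, 0, 0], [128, 0.1, 0.22, -0.3, 0, 0, 0], [128, 0.1, 0.22, -0.4, 0, 0, 0], [128, 0.1, 0.22, -0.4, 0, 0, 0]]]}}

```text
t: 1.4
position: [397.8, -114.2, 57.0]
orientation: [-3.123, -0.313, 0.007]
force: [-1.3, 1.2, 1.4]
gripper_width: 42.8
finger_force: 0.0
```

Request:
{"method": "play_rows", "body": {"increments": [[[128, 0, 0, -0.08, 0, 0, 0], [128, 0, 0, -0.16, 0, 0, 0], [128, 0, 0, -0.18, 0, 0, 0], [128, 0, 0, -0.18, 0, 0, 0]]]}}

```text
t: 1.73
position: [398.9, -115.6, 14.9]
orientation: [-3.125, -0.31, 0.003]
force: [-0.1, 1.0, 0.4]
gripper_width: 42.4
finger_force: 0.0
```

Request:
{"method": "play_rows", "body": {"increments": [[[128, 0, 0, 0, 0, 0, 0], [128, 0, 0, 0, 0, 0, 0]]]}}

```text
t: 1.9
position: [399.7, -115.8, 16.2]
orientation: [3.126, 0.31, 0.002]
force: [0.2, 0.4, -0.0]
gripper_width: 42.5
finger_force: 0.0
```

Run:
```python
from h import *
o=get_obs(); print(o['position'],o['force'])
im=camera("wrist"); cv2.imwrite("pics/w2.png",cv2.resize(im[:,:,::-1],(800,600)))
im=camera("side"); cv2.imwrite("pics/s2.png",cv2.resize(im[120:300,200:440,::-1],(800,600),interpolation=cv2.INTER_CUBIC))
```

```text
[ 399.69827212 -115.76839299   16.18820106] [ 0.2273208   0.40817321 -0.00844806]
```

View pics/w2.png

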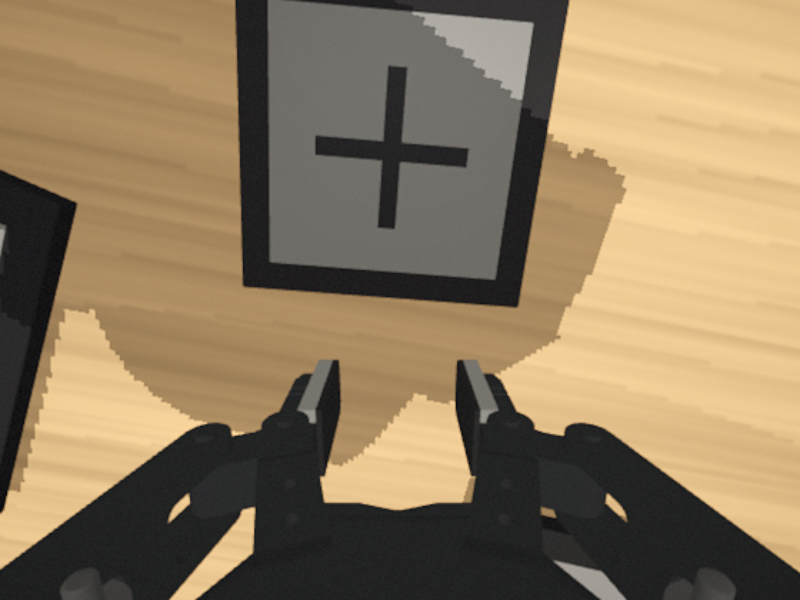

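The base's rear edge is ahead, from (243,287) to (518,305), and centred on the fingers. The thin pads show their tips at about (325,362) and (470,362). I'll lower to feel the table.

Request:
{"method": "play_rows", "body": {"increments": [[[128, 0, 0, -0.02, 0, 0, 0], [128, 0, 0, -0.04, 0, 0, 0], [128, 0, 0, -0.04, 0, 0, 0], [128, 0, 0, -0.044, 0, 0, 0], [128, 0, 0, -0.048, 0, 0, 0]]]}}

```text
t: 2.42
position: [399.2, -115.4, 2.9]
orientation: [-3.126, -0.311, 0.0]
force: [0.2, 0.3, 0.3]
gripper_width: 42.9
finger_force: 0.0
```

Run:
```python
from h import *
m=camera_model("wrist");M=m['mount']
for u,v,x,y in [(338,360,11,-21.3),(458,360,11,21.3)]:
    u,v=(u+.5)*.7-.5,(v+.5)*.7-.5
    d=M[:3,:3]@np.array([(u-m['cx'])/m['fx'],(v-m['cy'])/m['fy'],1]);o=M[:3,3]
    for x in (9,11,13): s=(x-o[0])/d[0]; print(o+s*d)
```

```text
[  9.         -23.42856396  -3.26923389]
[ 11.         -22.75767873  -7.65084526]
[ 13.         -22.08679351 -12.03245663]
[ 9.         19.76922012 -3.25235025]
[11.         19.08472143 -7.63449137]
[ 13.          18.40022274 -12.01663249]
```

Request:
{"method": "play_rows", "body": {"increments": [[[128, 0, 0, -0.004, 0, 0, 0], [128, 0, 0, -0.008, 0, 0, 0], [128, 0, 0, -0.012, 0, 0, 0], [128, 0, 0, -0.012, 0, 0, 0]]]}}

```text
t: 2.75
position: [399.2, -115.4, -0.1]
orientation: [-3.126, -0.311, 0.0]
force: [-0.2, 0.6, -0.6]
gripper_width: 42.7
finger_force: 0.0
```

Request:
{"method": "play_rows", "body": {"increments": [[[128, 0, 0, -0.004, 0, 0, 0], [128, 0, 0, -0.004, 0, 0, 0]]]}}

```text
t: 2.92
position: [399.3, -115.4, -1.0]
orientation: [-3.126, -0.311, 0.0]
force: [-0.4, 0.5, -0.9]
gripper_width: 42.7
finger_force: 0.0
```

Request:
{"method": "play_rows", "body": {"increments": [[[128, 0, 0, -0.004, 0, 0, 0], [128, 0, 0, -0.004, 0, 0, 0]]]}}

```text
t: 3.08
position: [399.3, -115.4, -1.8]
orientation: [3.126, 0.311, 0.0]
force: [-0.9, 0.5, 4.3]
gripper_width: 42.4
finger_force: 1.9
```

Request:
{"method": "play_rows", "body": {"increments": [[[128, 0, 0, -0.004, 0, 0, 0], [128, 0, 0, -0.004, 0, 0, 0]]]}}

```text
t: 3.25
position: [399.4, -115.5, -2.0]
orientation: [3.126, 0.31, 0.002]
force: [-4.0, 1.7, 37.6]
gripper_width: 43.0
finger_force: 18.6
```

Request:
{"method": "play_rows", "body": {"increments": [[[128, 0, 0, 0.017, 0, 0, 0], [128, 0.02, 0.02, 0.017, 0, 0, 0], [128, 0.04, 0.024, 0.017, 0, 0, 0], [128, 0.06, 0.028, 0.017, 0, 0, 0], [128, 0.075, 0.032, 0.017, 0, 0, 0]]]}}

```text
t: 3.67
position: [418.9, -107.3, 1.1]
orientation: [3.126, 0.311, 0.0]
force: [0.2, -1.0, 0.5]
gripper_width: 42.6
finger_force: 0.5
```

Request:
{"method": "play_rows", "body": {"increments": [[[128, 0.02, 0.004, 0, 0, 0, 0], [128, 0.04, 0.008, 0, 0, 0, 0], [128, 0.06, 0.012, 0, 0, 0, 0], [128, 0.08, 0.016, 0, 0, 0, 0], [128, 0.1, 0.02, 0, 0, 0, 0]]]}}

```text
t: 4.08
position: [443.6, -102.3, 1.2]
orientation: [-3.126, -0.311, 0.0]
force: [-1.7, 0.5, -0.4]
gripper_width: 42.8
finger_force: 0.2
```

Run:
```python
from h import *
o=get_obs(); print(o['position'],o['force'])
im=camera("top"); cv2.imwrite("pics/t3.png",cv2.resize(im[112:262,240:400,::-1],None,fx=4,fy=4,interpolation=cv2.INTER_CUBIC))
im=camera("wrist"); cv2.imwrite("pics/w3.png",cv2.resize(im[:,:,::-1],(800,600)))
```

```text
[ 443.57465979 -102.32937423    1.24192587] [-1.74920082  0.51655492 -0.41425578]
```

View pics/w3.png

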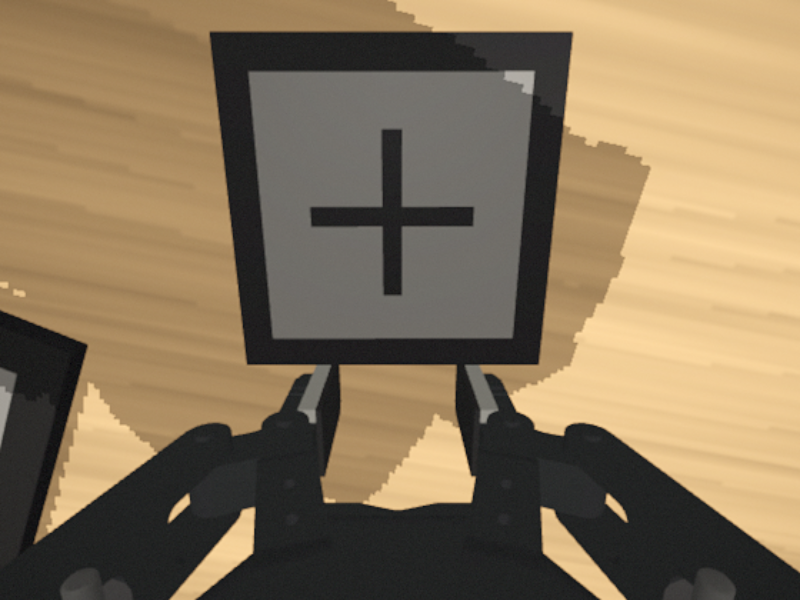

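The wrist picture shows the base square on the fingers, with its rear edge at v≈364 and its front edge at v≈32. The lip is not in view yet.

Request:
{"method": "play_rows", "body": {"increments": [[[128, 0.01, 0.002, 0, 0, 0, 0], [128, 0.02, 0.004, 0, 0, 0, 0], [128, 0.028, 0.0056, 0, 0, 0, 0], [128, 0.035, 0.007, 0, 0, 0, 0], [128, 0.035, 0.007, 0, 0, 0, 0]]]}}

```text
t: 4.6
position: [452.1, -100.7, 1.3]
orientation: [3.126, 0.311, 0.0]
force: [0.7, 0.4, -0.2]
gripper_width: 42.6
finger_force: 0.0
```

Run:
```python
from h import *
o=get_obs(); print(o['position'],o['force'])
im=camera("wrist"); cv2.imwrite("pics/w4.png",cv2.resize(im[:120,80:480,::-1],None,fx=2,fy=4,interpolation=cv2.INTER_CUBIC))
```

```text
[ 452.1459292  -100.68886746    1.31264558] [ 0.71933107  0.42077102 -0.16564824]
```

View pics/w4.png

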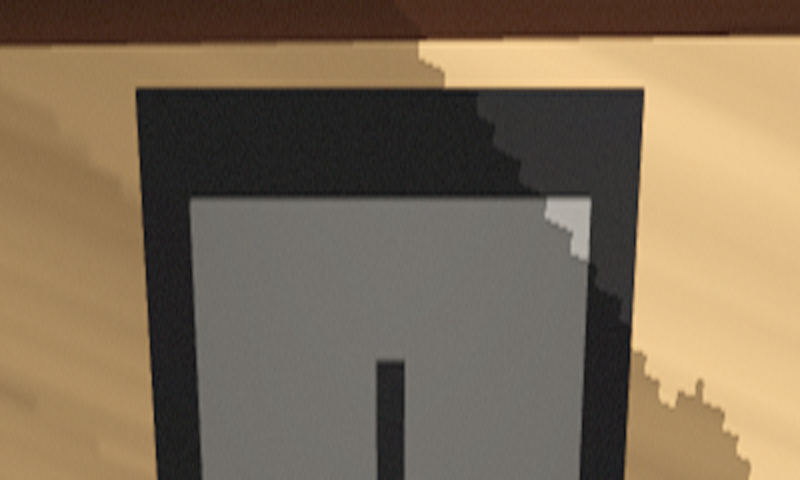

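The dark lip foot runs across at v≈45→36 in the crop, and the base front edge is at v≈89 (136→643). They are nearly parallel.

Run:
```python
from h import *
o=get_obs();ex=np.array([.9803,.1977,0])
f=lambda u,v,z: ray("wrist",(80+(u+.5)/2-.5,(v+.5)/4-.5),z,o)
a=f(140,89,12);b=f(640,89,12);c=f(10,45,0);d=f(790,36,0)
print(np.degrees(np.arctan2(*(a-b)[[1,0]]))-90,np.degrees(np.arctan2(*(c-d)[[1,0]]))-90)
m=(c+d)/2;print((a+b)/2@ex,o['position']@ex+111,m@ex, m)
```

```text
11.36325477432014 11.650145715229357
533.6382087763534 534.1517049098873 541.5558858762522 [567.76918608 -76.01541344   0.        ]
```

Request:
{"method": "play_rows", "body": {"increments": [[[128, 0.006, 0.0012, 0, 0, 0, 0.001], [128, 0.012, 0.0024, 0, 0, 0, 0.002], [128, 0.018, 0.0036, 0, 0, 0, 0.003], [128, 0.0215, 0.0043, 0, 0, 0, 0.003]]]}}

```text
t: 4.98
position: [457.4, -99.6, 1.3]
orientation: [3.125, 0.318, 0.0]
force: [-0.6, -0.7, -0.2]
gripper_width: 42.7
finger_force: 0.3
```

Request:
{"method": "play_rows", "body": {"increments": [[[128, 0.002, 0.0004, 0, 0, 0, 0], [128, 0.002, 0.0004, 0, 0, 0, 0]]]}}

```text
t: 5.15
position: [457.8, -99.5, 1.3]
orientation: [3.125, 0.318, 0.0]
force: [-0.2, -0.2, -0.1]
gripper_width: 42.5
finger_force: 0.0
```

Request:
{"method": "play_rows", "body": {"increments": [[[128, 0.002, 0.0004, 0, 0, 0, 0], [128, 0.002, 0.0004, 0, 0, 0, 0]]]}}

```text
t: 5.32
position: [458.2, -99.4, 1.3]
orientation: [3.125, 0.318, 0.0]
force: [1.2, -0.2, -0.8]
gripper_width: 42.5
finger_force: 0.1
```

Request:
{"method": "play_rows", "body": {"increments": [[[128, 0.0016, 0.0003, 0, 0, 0, 0], [128, 0.0016, 0.0003, 0, 0, 0, 0]]]}}

```text
t: 5.48
position: [458.5, -99.3, 1.3]
orientation: [-3.125, -0.318, 0.0]
force: [-0.8, 0.4, 0.7]
gripper_width: 42.6
finger_force: 0.3
```

Request:
{"method": "play_rows", "body": {"increments": [[[128, 0.0012, 0.0002, 0, 0, 0, 0], [128, 0.0012, 0.0002, 0, 0, 0, 0]]]}}

```text
t: 5.65
position: [458.8, -99.3, 1.3]
orientation: [-3.125, -0.318, 0.0]
force: [-0.3, 0.7, 0.4]
gripper_width: 42.5
finger_force: 0.4
```

Request:
{"method": "play_rows", "body": {"increments": [[[128, 0.0014, 0.0003, 0, 0, 0, 0], [128, 0.0014, 0.0003, 0, 0, 0, 0]]]}}

```text
t: 5.82
position: [459.2, -99.2, 1.3]
orientation: [-3.125, -0.318, 0.0]
force: [-1.5, 0.7, -0.1]
gripper_width: 42.2
finger_force: 0.3
```

Request:
{"method": "play_rows", "body": {"increments": [[[128, 0.0014, 0.0003, 0, 0, 0, 0], [128, 0.0014, 0.0003, 0, 0, 0, 0]]]}}

```text
t: 5.98
position: [459.3, -99.1, 1.3]
orientation: [-3.125, -0.318, 0.001]
force: [-2.8, -1.9, 0.9]
gripper_width: 42.3
finger_force: 1.8
```

Request:
{"method": "play_rows", "body": {"increments": [[[128, 0.0008, 0.0002, 0, 0, 0, 0], [128, 0.0008, 0.0002, 0, 0, 0, 0], [128, 0.0008, 0.0002, 0, 0, 0, 0]]]}}

```text
t: 6.23
position: [459.3, -99.1, 1.3]
orientation: [-3.125, -0.318, 0.001]
force: [-4.8, -3.7, 2.3]
gripper_width: 42.3
finger_force: 2.6
```

Contact is made: about 5 N against the lip, at the expected x. Now I'll compute the tipping path, with the rim's rear lower corner riding on the finger faces.

```bash
cat > tip.py <<'E'
import numpy as np
def wp(th,a,d=3.05,delta=0.):
    t,A=np.radians([th,a]);c,s=np.cos(t),np.sin(t)
    C=np.array([-100*c-6*s, 94*s+6*c if th<45 else 100*s])+delta*np.array([c,-s])
    xt=np.array([np.cos(A),np.sin(A)]);zt=np.array([np.sin(A),-np.cos(A)])
    return C+(d-0)*zt-11*xt+1.75*zt
w0=wp(0,0); y=np.radians(11.65); ex=np.array([np.cos(y),np.sin(y)]);ey=np.array([-ex[1],ex[0]])
def row(th,a,delta,base,a0):
    p=wp(th,a,delta=delta)-base; h=ex*p[0]/250; r=-ey*(a-a0)/90
    return [round(float(v),4) for v in (*h,p[1]/250,*r,0)],wp(th,a,delta=delta).round(1)
if __name__=="__main__":
    T=[(0,0,0),(1,0,.25),(2,0,.3),(4,0,.3),(6,0,.3),(8,2,.3),(10,5,.3),(13,8,.3),(16,12,.3),(20,16,.2),(25,20,.1),(30,25,0),(35,27,-.2),(40,28,-.4),(45,30,-.5),(50,29,-.7),(55,27,-.8),(60,24,-1),(65,19,-1),(70,14,-1),(75,9,-1),(80,4,-1),(85,0,-1),(90,-3,-1)]
    for i in range(0,len(T)-1,5 if 0 else 5):
        b=T[i]; base=wp(b[0],b[1],delta=b[2])
        print("from",b)
        for q in T[i+1:i+6]: print(q,*row(*q,base,b[1]))
E
python3 tip.py
```

```text
from (0, 0, 0)
(1, 0, 0.25) [0.0006, 0.0001, 0.0065, 0.0, -0.0, 0.0] [-110.8    2.8]
(2, 0, 0.3) [0.0006, 0.0001, 0.0131, 0.0, -0.0, 0.0] [-110.8    4.5]
(4, 0, 0.3) [0.0005, 0.0001, 0.0261, 0.0, -0.0, 0.0] [-110.9    7.7]
(6, 0, 0.3) [0.0009, 0.0002, 0.039, 0.0, -0.0, 0.0] [-110.8   11. ]
(8, 2, 0.3) [0.0024, 0.0005, 0.0504, 0.0045, -0.0218, 0.0] [-110.4   13.8]
from (8, 2, 0.3)
(10, 5, 0.3) [0.0024, 0.0005, 0.0106, 0.0067, -0.0326, 0.0] [-109.8   16.4]
(13, 8, 0.3) [0.0065, 0.0013, 0.0274, 0.0135, -0.0653, 0.0] [-108.7   20.6]
(16, 12, 0.3) [0.0123, 0.0025, 0.0432, 0.0224, -0.1088, 0.0] [-107.3   24.6]
(20, 16, 0.2) [0.0208, 0.0043, 0.0651, 0.0314, -0.1524, 0.0] [-105.1   30.1]
(25, 20, 0.1) [0.0338, 0.007, 0.0922, 0.0404, -0.1959, 0.0] [-101.8   36.8]
from (25, 20, 0.1)
(30, 25, 0) [0.0166, 0.0034, 0.0254, 0.0112, -0.0544, 0.0] [-97.5  43.2]
(35, 27, -0.2) [0.0338, 0.007, 0.0513, 0.0157, -0.0762, 0.0] [-93.1  49.7]
(40, 28, -0.4) [0.0531, 0.0109, 0.0761, 0.0179, -0.0871, 0.0] [-88.2  55.9]
(45, 30, -0.5) [0.0758, 0.0156, 0.0982, 0.0224, -0.1088, 0.0] [-82.4  61.4]
(50, 29, -0.7) [0.0985, 0.0203, 0.123, 0.0202, -0.0979, 0.0] [-76.6  67.6]
from (50, 29, -0.7)
(55, 27, -0.8) [0.0245, 0.0051, 0.0228, -0.0045, 0.0218, 0.0] [-70.4  73.3]
(60, 24, -1) [0.0502, 0.0104, 0.044, -0.0112, 0.0544, 0.0] [-63.8  78.6]
(65, 19, -1) [0.077, 0.0159, 0.0632, -0.0224, 0.1088, 0.0] [-57.   83.4]
(70, 14, -1) [0.1055, 0.0217, 0.0799, -0.0337, 0.1632, 0.0] [-49.7  87.6]
(75, 9, -1) [0.1354, 0.0279, 0.0939, -0.0449, 0.2176, 0.0] [-42.   91.1]
from (75, 9, -1)
(80, 4, -1) [0.0312, 0.0064, 0.0113, -0.0112, 0.0544, 0.0] [-34.1  93.9]
(85, 0, -1) [0.0637, 0.0131, 0.0189, -0.0202, 0.0979, 0.0] [-25.8  95.8]
(90, -3, -1) [0.0972, 0.02, 0.0227, -0.0269, 0.1306, 0.0] [-17.2  96.8]
```

Request:
{"method": "play_rows", "body": {"increments": [[[128, 0.001, 0.0002, 0, 0, 0, 0], [128, 0.0012, 0.0002, 0.0065, 0, 0, 0], [128, 0.0012, 0.0002, 0.013, 0, 0, 0], [128, 0.0012, 0.0002, 0.02, 0, 0, 0], [128, 0.0012, 0.0002, 0.026, 0, 0, 0]]]}}

```text
t: 6.65
position: [459.3, -99.0, 7.7]
orientation: [-3.125, -0.318, 0.002]
force: [-4.8, -3.8, -0.7]
gripper_width: 42.3
finger_force: 2.8
```

Run:
```python
from h import *
o=get_obs(); print(o['position'],o['force'],o['torque'])
a=camera("wrist")[:,:,::-1]; b=camera("side")[130:290,220:400,::-1]
cv2.imwrite("pics/m5.png",np.hstack([cv2.resize(a,(400,300)),cv2.resize(b,(338,300),interpolation=cv2.INTER_CUBIC)]))
```

```text
[459.32448888 -98.96925783   7.7275045 ] [-4.78488488 -3.77574918 -0.74178938] [-0.54534368  0.84140468 -0.03017284]
```

View pics/m5.png

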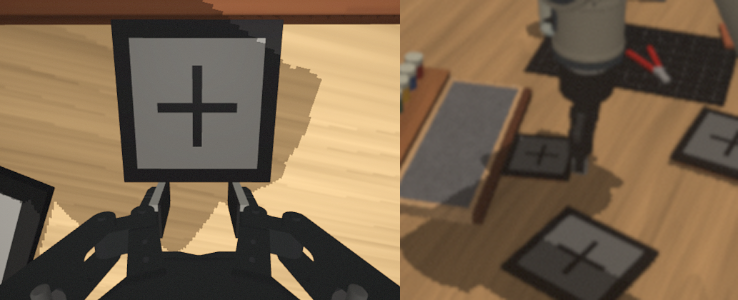

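The wrist view shows the base rear edge keeping the same size at the fingers (v≈182) while its front appears smaller (343 px wide against 362 earlier, both at 800 px scale). So the rear rim has risen with the fingers, and Fz≈-0.7 N fits that. I'll continue.

Request:
{"method": "play_rows", "body": {"increments": [[[128, 0.001, 0.0002, 0.0065, 0, 0, 0], [128, 0.0012, 0.0002, 0.013, 0, 0, 0], [128, 0.002, 0.0004, 0.0185, 0.0022, -0.011, 0], [128, 0.0027, 0.0005, 0.0243, 0.0045, -0.0218, 0]]]}}

```text
t: 7.08
position: [459.8, -98.7, 13.7]
orientation: [-3.121, -0.318, -0.053]
force: [-6.4, -3.5, -1.3]
gripper_width: 42.6
finger_force: 3.3
```

Request:
{"method": "play_rows", "body": {"increments": [[[128, 0.0012, 0.0002, 0.0053, 0.0034, -0.0163, 0], [128, 0.0024, 0.0005, 0.0106, 0.0067, -0.0326, 0], [128, 0.0045, 0.0009, 0.019, 0.01, -0.049, 0], [128, 0.0065, 0.0013, 0.0274, 0.0135, -0.0653, 0]]]}}

```text
t: 7.42
position: [461.4, -98.4, 20.6]
orientation: [-3.103, -0.316, -0.217]
force: [-6.1, -2.6, 0.6]
gripper_width: 42.7
finger_force: 3.4
```

```bash
cat > chk.py <<'E'
# compare wrist-image brightness edges on the plate's centre column with those predicted for tilt th
import sys
from h import *
y=np.radians(11.65);ex=np.array([np.cos(y),np.sin(y)]);L=541.7
def chk(ths,off=7):
    o=get_obs(); im=camera("wrist").mean(2)
    p0=o['position'][:2]; lat=p0-ex*(p0@ex)      # lateral part
    for th in ths:
        t=np.radians(th);c,s=np.cos(t),np.sin(t); f=[]
        P=np.array([-6*c-12*s,0]) if th<45 else np.array([-6*s,0])-np.array([6*c+6*s,6*c-6*s])
        for u,w in [(6,12),(0,12),(-88,12),(-94,12),(-94,6)]:
            q=P+[u*c+w*s,-u*s+w*c]
            h=ex*(L+q[0])+lat; f.append([*h,q[1]])
        print(th,proj("wrist",np.array(f),o)[:,1].round(0))
    col=cv2.GaussianBlur(im,(3,3),0)[:, 255:262].mean(1)
    g=np.diff(col); idx=[i for i in range(1,len(g)-1) if abs(g[i])>6 and abs(g[i])>=abs(g[i-1]) and abs(g[i])>=abs(g[i+1])]
    print([(i,int(g[i])) for i in idx]); print(o['position'].round(1),o['force'].round(1))
chk([float(a) for a in sys.argv[1:]])
E
python3 chk.py 0 8 11 13 15
```

```text
0.0 [ 51.  64. 233. 243. 240.]
8.0 [ 52.  64. 236. 248. 246.]
11.0 [ 52.  64. 237. 249. 248.]
13.0 [ 52.  64. 237. 249. 248.]
15.0 [ 53.  64. 236. 249. 249.]
[(1, 23), (17, -44), (47, -16), (72, 28), (144, -29), (156, 31), (231, -32), (251, 46), (352, -36)]
[461.4 -98.4  20.6] [-6.1 -2.6  0.6]
```

Request:
{"method": "play_rows", "body": {"increments": [[[128, 0.003, 0.0006, 0.008, 0.0045, -0.022, 0], [128, 0.0058, 0.0012, 0.0158, 0.0089, -0.0435, 0], [128, 0.01, 0.002, 0.0268, 0.0134, -0.0653, 0], [128, 0.0143, 0.003, 0.0377, 0.0179, -0.0871, 0], [128, 0.0145, 0.003, 0.0377, 0.0179, -0.0871, 0]]]}}

```text
t: 7.88
position: [464.8, -97.5, 30.2]
orientation: [-3.066, -0.312, -0.433]
force: [-4.9, -2.3, 0.5]
gripper_width: 42.4
finger_force: 2.6
```

```bash
python3 chk.py 0 15 20 25
```

```text
0.0 [ 80.  90. 239. 249. 247.]
15.0 [ 81.  90. 237. 248. 250.]
20.0 [ 82.  90. 233. 245. 248.]
25.0 [ 83.  90. 228. 240. 244.]
[(10, -6), (20, 8), (28, -9), (30, 6), (40, 20), (51, -41), (76, -19), (95, 47), (152, -57), (161, 33), (229, -36), (250, 51), (352, -38)]
[464.8 -97.5  30.2] [-4.9 -2.3  0.5]
```

Request:
{"method": "play_rows", "body": {"increments": [[[128, 0.0065, 0.0013, 0.0135, 0.0045, -0.0218, 0], [128, 0.013, 0.0027, 0.0271, 0.009, -0.0435, 0], [128, 0.0213, 0.0044, 0.04, 0.0146, -0.0707, 0], [128, 0.0296, 0.0061, 0.0525, 0.0202, -0.0979, 0], [128, 0.0296, 0.0061, 0.0525, 0.0202, -0.0979, 0]]]}}

```text
t: 8.35
position: [471.9, -95.4, 42.3]
orientation: [-3.011, -0.306, -0.65]
force: [-7.1, 2.2, 1.8]
gripper_width: 42.8
finger_force: 3.2
```

Run:
```python
from h import *
o=get_obs(); print(o['position'],o['force'],o['torque'])
a=camera("wrist")[:,:,::-1]; b=camera("side")[130:290,220:400,::-1]
cv2.imwrite("pics/m6.png",np.hstack([cv2.resize(a,(400,300)),cv2.resize(b,(338,300),interpolation=cv2.INTER_CUBIC)]))
```

```text
[471.9060326  -95.37792895  42.28433085] [-7.0723898   2.2013527   1.77268109] [0.24359893 0.99023004 0.26179134]
```

View pics/m6.png

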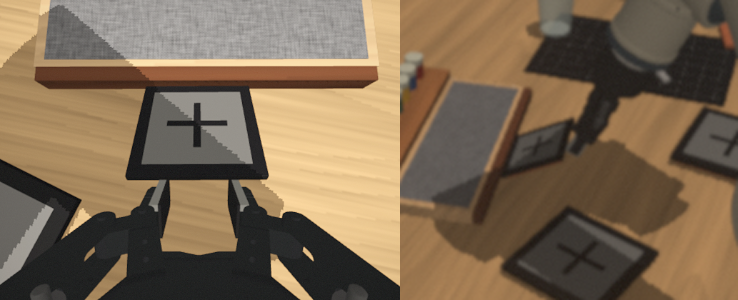

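The side part shows the base tilted about 30°, its rear resting on the fingertips (570,140) and its front at the lip (505,170). I'll carry on up.

Request:
{"method": "play_rows", "body": {"increments": [[[128, 0.0085, 0.0017, 0.013, 0.0022, -0.011, 0], [128, 0.0172, 0.0036, 0.0259, 0.0045, -0.0218, 0], [128, 0.0268, 0.0055, 0.0383, 0.0056, -0.027, 0], [128, 0.0365, 0.0075, 0.0507, 0.0067, -0.0327, 0], [128, 0.0365, 0.0075, 0.0507, 0.0067, -0.0327, 0]]]}}

```text
t: 8.87
position: [481.3, -93.3, 55.2]
orientation: [-2.988, -0.305, -0.727]
force: [-8.3, -1.5, 5.2]
gripper_width: 42.4
finger_force: 4.5
```

Request:
{"method": "play_rows", "body": {"increments": [[[128, 0.0113, 0.0023, 0.011, 0.0022, -0.011, 0], [128, 0.0227, 0.0047, 0.0221, 0.0045, -0.0217, 0], [128, 0.034, 0.007, 0.0345, 0.0034, -0.0163, 0], [128, 0.0454, 0.0094, 0.0469, 0.0022, -0.011, 0], [128, 0.0454, 0.0094, 0.0469, 0.0022, -0.011, 0]]]}}

```text
t: 9.28
position: [493.3, -91.0, 67.3]
orientation: [-2.98, -0.305, -0.753]
force: [-8.6, 0.7, 7.6]
gripper_width: 42.4
finger_force: 4.7
```

Request:
{"method": "play_rows", "body": {"increments": [[[128, 0.0115, 0.0023, 0.0127, -0.0022, 0.0109, 0], [128, 0.0235, 0.0049, 0.0244, -0.0045, 0.0218, 0], [128, 0.0363, 0.0076, 0.035, -0.0079, 0.0381, 0], [128, 0.0492, 0.0102, 0.0456, -0.0112, 0.0544, 0], [128, 0.0625, 0.013, 0.0552, -0.0168, 0.0816, 0]]]}}

```text
t: 9.7
position: [507.5, -87.0, 79.4]
orientation: [-3.022, -0.31, -0.594]
force: [-2.5, -2.2, 2.8]
gripper_width: 42.2
finger_force: 2.0
```

Request:
{"method": "play_rows", "body": {"increments": [[[128, 0.0135, 0.0027, 0.0096, -0.0056, 0.0272, 0], [128, 0.0277, 0.0056, 0.018, -0.0112, 0.0544, 0], [128, 0.042, 0.0086, 0.0263, -0.0168, 0.0816, 0], [128, 0.042, 0.0086, 0.0263, -0.0168, 0.0816, 0]]]}}

```text
t: 10.03
position: [520.3, -85.3, 86.8]
orientation: [-3.069, -0.313, -0.398]
force: [0.6, 0.0, 0.8]
gripper_width: 42.5
finger_force: 0.1
```

Request:
{"method": "play_rows", "body": {"increments": [[[128, 0.015, 0.0031, 0.007, -0.0056, 0.0272, 0], [128, 0.0299, 0.0062, 0.014, -0.0112, 0.0544, 0], [128, 0.0455, 0.0094, 0.0197, -0.0168, 0.0816, 0], [128, 0.0611, 0.0126, 0.0253, -0.0224, 0.1088, 0]]]}}

```text
t: 10.37
position: [533.0, -80.2, 91.9]
orientation: [-3.102, -0.32, -0.13]
force: [-0.5, -0.0, -0.1]
gripper_width: 42.7
finger_force: 0.1
```

Run:
```python
from h import *
o=get_obs(); print(o['position'],o['force'])
# where would the plate's underside be (th 80): check colour along expected line in side image
im=camera("side"); y=np.radians(11.65);ex=np.array([np.cos(y),np.sin(y)]);ey=np.array([-ex[1],ex[0]])
lat=o['position'][:2]@ey
g=cv2.cvtColor(im,cv2.COLOR_RGB2HSV)
# cobble face mask test: print sampled RGB on the plate's left side edge / face for each th
for th in (0,70,75,80,85,90):
    t=np.radians(th);c,s=np.cos(t),np.sin(t);A=np.array([-6*s,0]); P=A-np.array([6*c+6*s,6*c-6*s])
    if th==0:P=np.array([-6,0.])
    out=[]
    for u,v in [(-10,0),(-44,0),(-80,0),(-44,30),(-10,30),(-80,30)]:
        q=P+np.array([u*c+12*s,-u*s+12*c]); h=ex*(541.7+q[0])+ey*(lat+v)
        px=proj("side",np.array([[*h,q[1]]]))[0].round().astype(int); out.append((*px,*im[px[1],px[0]]))
    print(th,[tuple(map(int,x)) for x in out])
```

```text
[533.02843156 -80.20935704  91.85046131] [-0.45855488 -0.03555539 -0.14826127]
0 [(282, 212, 69, 56, 44), (294, 213, 96, 74, 50), (307, 215, 100, 77, 51), (292, 220, 142, 108, 73), (280, 218, 82, 61, 46), (305, 222, 99, 76, 51)]
70 [(278, 210, 50, 34, 23), (282, 201, 90, 57, 40), (287, 191, 42, 35, 30), (280, 208, 88, 54, 39), (276, 216, 42, 32, 27), (284, 198, 76, 54, 43)]
75 [(278, 210, 50, 34, 23), (281, 201, 80, 49, 35), (284, 191, 61, 56, 51), (278, 207, 42, 31, 25), (275, 216, 43, 32, 26), (282, 197, 76, 47, 34)]
80 [(277, 210, 41, 32, 25), (279, 200, 42, 32, 24), (281, 190, 93, 63, 43), (277, 207, 45, 32, 22), (275, 216, 43, 32, 26), (279, 196, 55, 39, 28)]
85 [(277, 210, 41, 32, 25), (278, 200, 53, 38, 27), (279, 189, 166, 128, 91), (275, 207, 57, 37, 26), (274, 216, 53, 37, 28), (276, 196, 97, 75, 55)]
90 [(276, 210, 49, 36, 30), (276, 200, 76, 57, 43), (276, 189, 100, 95, 89), (274, 206, 66, 47, 33), (274, 216, 53, 37, 28), (273, 196, 61, 57, 52)]
```

Request:
{"method": "play_rows", "body": {"increments": [[[128, 0.0162, 0.0033, 0.0038, -0.0045, 0.0217, 0], [128, 0.0325, 0.0067, 0.0076, -0.009, 0.0435, 0], [128, 0.049, 0.0101, 0.0095, -0.0124, 0.06, 0], [128, 0.066, 0.0136, 0.0114, -0.0157, 0.076, 0]]]}}

```text
t: 10.75
position: [549.5, -76.4, 94.2]
orientation: [-3.115, -0.322, 0.058]
force: [-0.1, -0.9, -0.6]
gripper_width: 42.6
finger_force: 0.0
```

Request:
{"method": "play_rows", "body": {"increments": [[[128, 0.01, 0.002, 0, 0, 0, 0], [128, 0.02, 0.004, 0, 0, 0, 0], [128, 0.03, 0.006, 0, 0, 0, 0]]]}}

```text
t: 11.0
position: [556.6, -75.7, 94.3]
orientation: [-3.117, -0.319, 0.058]
force: [-1.5, 1.4, 0.2]
gripper_width: 42.8
finger_force: 0.1
```

Request:
{"method": "play_rows", "body": {"increments": [[[128, 0.01, 0.002, 0, 0, 0, 0], [128, 0.02, 0.004, 0, 0, 0, 0], [128, 0.03, 0.006, 0, 0, 0, 0]]]}}

```text
t: 11.25
position: [564.5, -74.6, 94.8]
orientation: [-3.119, -0.318, 0.059]
force: [0.2, 0.6, 0.0]
gripper_width: 42.6
finger_force: 0.0
```

Request:
{"method": "play_rows", "body": {"increments": [[[128, 0.01, 0.002, 0, 0, 0, 0], [128, 0.02, 0.004, 0, 0, 0, 0], [128, 0.03, 0.006, 0, 0, 0, 0], [128, 0.04, 0.008, 0, 0, 0, 0], [128, 0.05, 0.01, 0, 0, 0, 0]]]}}

```text
t: 11.67
position: [577.3, -72.1, 94.8]
orientation: [-3.119, -0.318, 0.06]
force: [-0.3, 0.1, 0.3]
gripper_width: 42.6
finger_force: 0.0
```

Request:
{"method": "play_rows", "body": {"increments": [[[128, 0.015, 0.003, 0, 0, 0, 0], [128, 0.03, 0.006, 0, 0, 0, 0], [128, 0.03, 0.006, 0, 0, 0, 0], [128, 0.03, 0.006, 0, 0, 0, 0]]]}}

```text
t: 12.0
position: [584.7, -70.7, 94.7]
orientation: [-3.12, -0.318, 0.06]
force: [0.1, -0.3, -0.2]
gripper_width: 42.6
finger_force: 0.0
```

Run:
```python
from h import *
o=get_obs(); print(o['position'],o['force'])
a=camera("wrist"); c=camera("top"); cv2.imwrite("w7.png",a[:,:,::-1]);cv2.imwrite("t7.png",c[:,:,::-1])
# terracotta/cobble footprint: coarse classes of the wrist picture on a grid
h=cv2.cvtColor(a,cv2.COLOR_RGB2HSV)
for v in range(0,420,30): print(v,[tuple(int(x) for x in h[v,u]) for u in range(130,430,37)])
```

```text
[584.69949763 -70.66632634  94.69628037] [ 0.1343823  -0.33941024 -0.1929241 ]
0 [(15, 144, 205), (13, 155, 140), (13, 149, 140), (13, 158, 137), (13, 150, 138), (15, 143, 203), (15, 143, 205), (15, 146, 205), (15, 144, 205)]
30 [(15, 144, 214), (14, 155, 148), (14, 152, 151), (14, 154, 151), (13, 156, 152), (14, 156, 152), (14, 148, 148), (15, 140, 217), (15, 141, 215)]
60 [(15, 9, 168), (10, 7, 114), (0, 5, 107), (10, 7, 104), (18, 12, 107), (10, 7, 106), (24, 12, 108), (20, 8, 100), (17, 12, 152)]
90 [(20, 10, 155), (18, 12, 109), (23, 10, 103), (15, 10, 104), (12, 11, 116), (18, 12, 108), (8, 10, 105), (15, 5, 100), (10, 9, 163)]
120 [(18, 8, 158), (15, 5, 98), (30, 7, 107), (10, 14, 110), (20, 7, 110), (10, 7, 104), (20, 8, 94), (20, 7, 109), (15, 9, 166)]
150 [(15, 10, 107), (12, 10, 130), (18, 7, 172), (10, 15, 101), (20, 7, 104), (15, 10, 99), (23, 10, 104), (23, 6, 163), (20, 10, 161)]
180 [(15, 9, 111), (12, 11, 121), (15, 9, 114), (41, 17, 121), (10, 155, 163), (17, 16, 111), (24, 11, 113), (10, 9, 174), (15, 10, 157)]
210 [(15, 5, 96), (18, 12, 106), (12, 12, 106), (19, 4
[... 214 characters left out ...]
18, 97, 231)]
270 [(17, 113, 172), (17, 115, 171), (17, 98, 96), (15, 18, 111), (11, 163, 161), (38, 16, 191), (15, 101, 101), (18, 99, 233), (18, 98, 231)]
300 [(17, 112, 177), (17, 110, 174), (90, 7, 38), (18, 112, 178), (18, 92, 247), (18, 97, 234), (120, 7, 35), (18, 97, 239), (18, 96, 240)]
330 [(120, 8, 34), (110, 17, 45), (120, 7, 37), (18, 112, 164), (18, 96, 238), (18, 96, 238), (30, 8, 33), (105, 12, 44), (83, 29, 35)]
360 [(60, 7, 35), (15, 38, 40), (60, 11, 47), (90, 15, 33), (90, 14, 36), (168, 30, 42), (90, 17, 45), (16, 106, 84), (30, 15, 33)]
390 [(150, 9, 30), (18, 97, 236), (60, 8, 32), (80, 23, 34), (165, 14, 36), (130, 23, 33), (160, 23, 33), (18, 98, 235), (120, 28, 37)]
```

Run:
```python
from h import *
o=get_obs(); im=cv2.imread("w7.png"); h=cv2.cvtColor(im,cv2.COLOR_BGR2HSV)
m=((h[...,0]>=8)&(h[...,0]<=12)&(h[...,1]>120)).astype(np.uint8); m[:100]=0
m=cv2.morphologyEx(m,cv2.MORPH_CLOSE,np.ones((25,25)));n,l,s,c=cv2.connectedComponentsWithStats(m)
i=1+s[1:,4].argmax();print(s[i],c[i])
cn,_=cv2.findContours((l==i).astype(np.uint8),cv2.RETR_EXTERNAL,cv2.CHAIN_APPROX_NONE)
r=cv2.minAreaRect(max(cn,key=cv2.contourArea));b=cv2.boxPoints(r);print(b)
for z in (32,):
    w=np.array([ray("wrist",p,z,o) for p in b]);print(w.round(1),np.linalg.norm(w-np.roll(w,1,0),axis=1).round(1),w.mean(0))
    y=np.radians(11.65);ex=np.array([np.cos(y),np.sin(y),0]);print((w@ex-541.7).round(1))
cv2.imwrite("pics/w7.png",cv2.resize(im,(800,600)))
```

```text
[   89   167   403   113 11580] [283.99265976 231.36753022]
[[ 89. 167.]
 [491. 167.]
 [491. 279.]
 [ 89. 279.]]
[[ 597.3   68.5   32. ]
 [ 653.7 -202.7   32. ]
 [ 571.8 -240.3   32. ]
 [ 506.3   68.6   32. ]] [ 91.1 277.   90.1 315.8] [582.26677864 -76.45638763  32.        ]
[ 57.1  57.6 -30.2 -32. ]
```

Run:
```python
from h import *
o=get_obs(); im=cv2.imread("w7.png"); h=cv2.cvtColor(im,cv2.COLOR_BGR2HSV)
m=((h[...,0]>=8)&(h[...,0]<=12)&(h[...,1]>120))
for v in (170,180,190,200,210,220,230,265,272,278):
    u=np.where(m[v,150:420])[0]+150; print(v,u.min() if len(u) else None,u.max() if len(u) else None,len(u))
for u in (225,240,255,278,300,320,330):
    v=np.where(m[100:300,u])[0]+100; print("col",u,v.min(),v.max())
```

```text
170 214 343 130
180 215 342 17
190 216 341 14
200 217 340 108
210 217 339 15
220 218 339 14
230 150 419 155
265 278 307 4
272 250 307 8
278 238 318 81
col 225 167 228
col 240 167 278
col 255 167 278
col 278 167 278
col 300 167 279
col 320 167 253
col 330 167 228
```

View pics/w7.png

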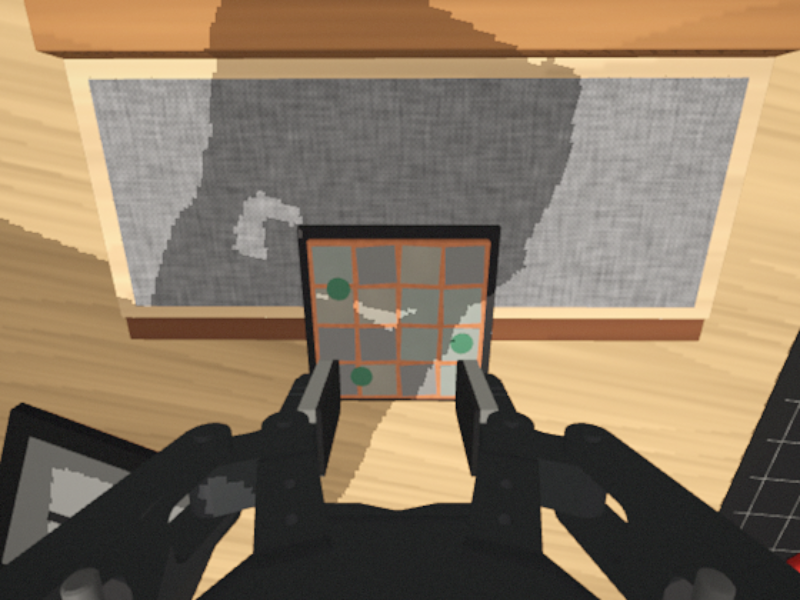

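The picture shows the base lying flat, paved side up and square, spanning (300–498, 227–400). It rests on the board with its rear part overhanging the lip. I'll retract behind it and lower to rim height.

Request:
{"method": "play_rows", "body": {"increments": [[[128, -0.1, -0.0206, 0, 0, 0, 0], [128, -0.2, -0.0412, 0, 0.0027, -0.013, 0], [128, -0.3133, -0.0646, 0, 0.0054, -0.0261, 0], [128, -0.3133, -0.0646, 0, 0.0054, -0.0261, 0]]]}}

```text
t: 12.43
position: [499.8, -86.5, 94.3]
orientation: [-3.114, -0.317, 0.002]
force: [0.3, 0.5, -0.9]
gripper_width: 42.7
finger_force: 0.0
```

Request:
{"method": "play_rows", "body": {"increments": [[[128, 0, 0, -0.1, 0, 0, 0], [128, 0, 0, -0.2, 0, 0, 0], [128, 0, 0, -0.28, 0, 0, 0], [128, 0, 0, -0.296, 0, 0, 0], [128, 0, 0, -0.296, 0, 0, 0]]]}}

```text
t: 12.85
position: [505.4, -86.7, 20.0]
orientation: [-3.115, -0.318, -0.002]
force: [0.2, 0.2, 0.3]
gripper_width: 42.9
finger_force: 0.0
```

Run:
```python
from h import *
o=get_obs(); im=camera("wrist"); print(o['position'],o['force'],R.from_rotvec(o['orientation']).as_matrix().round(4))
h=cv2.cvtColor(im,cv2.COLOR_RGB2HSV); y=np.radians(11.65);ex=np.array([np.cos(y),np.sin(y),0])
g=cv2.GaussianBlur(im,(3,3),0).mean(2)
for u in (258,300):
    c=g[:,u];d=np.diff(c); print(u,[(i,int(d[i])) for i in range(1,300) if abs(d[i])>9 and abs(d[i])>=max(abs(d[i-1]),abs(d[i+1]))])
m=((h[...,0]>=6)&(h[...,0]<=12)&(h[...,1]>120))
for u in (250,258,278,300,306):
    v=np.where(m[0:330,u])[0]
    if len(v): print("col",u,v.min(),v.max(),ray("wrist",(u,v.max()+.5),32,o)@ex-541.7)
for v in (100,150,200):
    u=np.where(m[v,150:420])[0]+150; print(v,u.min(),u.max())
```

```text
[505.42615525 -86.66880135  19.96923581] [0.18993438 0.23147705 0.31704259] [[ 9.794e-01  2.020e-01  2.000e-04]
 [ 2.020e-01 -9.793e-01  1.060e-02]
 [ 2.400e-03 -1.040e-02 -9.999e-01]]
258 [(211, -41), (218, 44)]
300 [(7, -20), (8, -20), (10, 11), (14, -14), (211, -38), (218, 50)]
col 250 51 211 -30.958973832946185
col 258 50 211 -30.946560626578105
col 278 0 211 -30.915559223647563
col 300 50 211 -30.881509747046493
col 306 51 211 -30.872232976298847
100 172 384
150 177 379
200 182 375
```

Request:
{"method": "play_rows", "body": {"increments": [[[128, 0.02, 0.0041, 0.0016, 0, 0, 0], [128, 0.04, 0.0082, 0.0016, 0, 0, 0], [128, 0.06, 0.0124, 0.0016, 0, 0, 0], [128, 0.08, 0.0165, 0.0016, 0, 0, 0], [128, 0.1, 0.0206, 0.0016, 0, 0, 0]]]}}

```text
t: 13.32
position: [532.0, -81.6, 21.6]
orientation: [-3.116, -0.319, -0.007]
force: [-1.7, -0.5, 1.2]
gripper_width: 42.3
finger_force: 1.0
```

Request:
{"method": "play_rows", "body": {"increments": [[[128, 0.02, 0.0041, 0, 0, 0, 0], [128, 0.04, 0.0082, 0, 0, 0, 0], [128, 0.06, 0.0124, 0, 0, 0, 0], [128, 0.08, 0.0165, 0, 0, 0, 0], [128, 0.08, 0.0165, 0, 0, 0, 0]]]}}

```text
t: 13.73
position: [551.7, -77.4, 21.3]
orientation: [-3.116, -0.318, -0.005]
force: [-5.3, -0.6, 9.1]
gripper_width: 42.5
finger_force: 4.6
```

```bash
cat > gap.py <<'E'
from h import *
o=get_obs(); im=camera("wrist"); y=np.radians(11.65);ex=np.array([np.cos(y),np.sin(y),0])
print(o['position'].round(1),o['force'].round(1),"tool front s",(o['position']@ex-541.7+11).round(1))
h=cv2.cvtColor(im,cv2.COLOR_RGB2HSV); g=cv2.GaussianBlur(im,(3,3),0).mean(2)
m=((h[...,0]>=6)&(h[...,0]<=12)&(h[...,1]>120))
for u in (230,258,300,330):
    d=np.diff(g[:,u]); v=np.where(m[100:330,u])[0]+100
    print(u,"rear panel",v.max() if len(v) else None,"edges",[(i,int(d[i]),round(float(ray("wrist",(u,i+.5),26,o)@ex-541.7),1),round(float(ray("wrist",(u,i+.5),20,o)@ex-541.7),1)) for i in range(1,150) if abs(d[i])>9 and abs(d[i])>=max(abs(d[i-1]),abs(d[i+1]))])
if len(v): print((ray("wrist",(258,np.where(m[100:330,258])[0].max()+100.5),32,o)@ex-541.7).round(1))
E
python3 gap.py
```

```text
[551.7 -77.4  21.3] [-5.3 -0.6  9.1] tool front s -6.0
230 rear panel 250 edges [(27, -28, 93.3, 95.0), (43, 31, 87.4, 88.8)]
258 rear panel 249 edges [(27, -31, 93.3, 94.9), (42, 34, 87.8, 89.2)]
300 rear panel 249 edges [(3, -9, 101.8, 103.8), (21, -21, 95.4, 97.2), (27, -30, 93.3, 94.9), (42, 31, 87.7, 89.2)]
330 rear panel 249 edges [(26, -40, 93.6, 95.3), (42, 30, 87.7, 89.1)]
-3.5
```

Upward force of 9 N means the tips have slipped onto the rim's top. I'll lift, back off, and re-approach lower and slower.

Request:
{"method": "play_rows", "body": {"increments": [[[128, 0, 0, 0.012, 0, 0, 0], [128, 0, 0, 0.024, 0, 0, 0], [128, -0.03, -0.0062, 0.024, 0, 0, 0], [128, -0.06, -0.0124, 0.024, 0, 0, 0], [128, -0.06, -0.0124, 0.024, 0, 0, 0]]]}}

```text
t: 14.2
position: [534.1, -80.7, 27.0]
orientation: [-3.115, -0.317, -0.003]
force: [0.6, 1.2, -0.5]
gripper_width: 42.5
finger_force: 0.0
```

Request:
{"method": "play_rows", "body": {"increments": [[[128, 0, 0, 0, 0, 0, 0], [128, 0, 0, 0, 0, 0, 0]]]}}

```text
t: 14.37
position: [536.2, -80.8, 27.2]
orientation: [-3.116, -0.318, -0.006]
force: [-0.1, -0.2, 0.6]
gripper_width: 42.9
finger_force: 0.0
```

```bash
python3 gap.py
```

```text
[536.2 -80.8  27.2] [-0.1 -0.2  0.6] tool front s -21.9
230 rear panel 213 edges [(3, 35, 88.0, 90.0)]
258 rear panel 212 edges [(3, 30, 88.0, 90.0)]
300 rear panel 212 edges [(2, 52, 88.3, 90.3), (18, -26, 82.4, 84.2)]
330 rear panel 212 edges [(2, 43, 88.3, 90.3), (36, -25, 75.5, 77.1)]
-2.3
```

Request:
{"method": "play_rows", "body": {"increments": [[[128, 0, 0, -0.016, 0, 0, 0], [128, 0, 0, -0.0318, 0, 0, 0], [128, 0, 0, -0.0318, 0, 0, 0], [128, 0, 0, -0.0318, 0, 0, 0]]]}}

```text
t: 14.75
position: [536.0, -80.6, 18.8]
orientation: [-3.116, -0.318, -0.005]
force: [-0.3, -0.1, 0.3]
gripper_width: 42.5
finger_force: 0.0
```

Request:
{"method": "play_rows", "body": {"increments": [[[128, 0.012, 0.0025, 0, 0, 0, 0], [128, 0.024, 0.005, 0, 0, 0, 0], [128, 0.036, 0.0075, 0, 0, 0, 0], [128, 0.044, 0.0091, 0, 0, 0, 0], [128, 0.044, 0.0091, 0, 0, 0, 0]]]}}

```text
t: 15.17
position: [547.9, -78.3, 19.3]
orientation: [-3.116, -0.319, -0.007]
force: [-0.3, -0.4, -0.1]
gripper_width: 42.7
finger_force: 0.0
```

Request:
{"method": "play_rows", "body": {"increments": [[[128, 0.006, 0.0012, 0, 0, 0, 0], [128, 0.012, 0.0025, 0, 0, 0, 0], [128, 0.018, 0.0037, 0, 0, 0, 0], [128, 0.024, 0.005, 0, 0, 0, 0], [128, 0.03, 0.0062, 0, 0, 0, 0]]]}}

```text
t: 15.58
position: [554.7, -76.8, 19.2]
orientation: [-3.116, -0.318, -0.005]
force: [-0.8, 0.1, 1.4]
gripper_width: 42.5
finger_force: 0.5
```

Request:
{"method": "play_rows", "body": {"increments": [[[128, 0.008, 0.0016, 0, 0, 0, 0], [128, 0.016, 0.0033, 0, 0, 0, 0], [128, 0.024, 0.005, 0, 0, 0, 0], [128, 0.032, 0.0066, 0, 0, 0, 0], [128, 0.04, 0.0082, 0, 0, 0, 0]]]}}

```text
t: 16.0
position: [565.0, -74.8, 19.2]
orientation: [-3.116, -0.318, -0.006]
force: [-1.7, -0.4, 0.8]
gripper_width: 42.4
finger_force: 0.4
```

```bash
python3 gap.py
```

```text
[565.  -74.8  19.2] [-1.7 -0.4  0.8] tool front s 7.5
230 rear panel 246 edges [(25, -35, 107.0, 108.7), (37, 33, 102.7, 104.2)]
258 rear panel 260 edges [(25, -35, 107.0, 108.7), (37, 30, 102.6, 104.1)]
300 rear panel 260 edges [(24, -39, 107.3, 109.0), (37, 29, 102.6, 104.1)]
330 rear panel 246 edges [(25, -58, 106.9, 108.6), (37, 29, 102.6, 104.1)]
5.2
```

Request:
{"method": "play_rows", "body": {"increments": [[[128, 0.008, 0.0016, 0, 0, 0, 0], [128, 0.016, 0.0033, 0, 0, 0, 0], [128, 0.024, 0.005, 0, 0, 0, 0], [128, 0.032, 0.0066, 0, 0, 0, 0], [128, 0.04, 0.0082, 0, 0, 0, 0]]]}}

```text
t: 16.47
position: [574.9, -72.7, 19.2]
orientation: [-3.116, -0.318, -0.006]
force: [-0.9, -0.1, 0.7]
gripper_width: 42.3
finger_force: 0.5
```

Request:
{"method": "play_rows", "body": {"increments": [[[128, 0.008, 0.0016, 0, 0, 0, 0], [128, 0.016, 0.0033, 0, 0, 0, 0], [128, 0.024, 0.005, 0, 0, 0, 0], [128, 0.032, 0.0066, 0, 0, 0, 0], [128, 0.032, 0.0066, 0, 0, 0, 0]]]}}

```text
t: 16.88
position: [583.2, -71.0, 19.2]
orientation: [-3.116, -0.318, -0.006]
force: [-0.3, 0.9, 0.1]
gripper_width: 42.8
finger_force: 0.0
```

```bash
python3 gap.py
python3 - <<'E'
from h import *
im=camera("wrist"); h=cv2.cvtColor(im,cv2.COLOR_RGB2HSV)
for u in (120,180,278,400): print(u,[tuple(int(x) for x in h[v,u]) for v in range(0,44,4)])
E
```

```text
[583.2 -71.   19.2] [-0.3  0.9  0.1] tool front s 26.1
230 rear panel 245 edges [(20, -19, 127.4, 129.2), (25, -39, 125.6, 127.3), (37, 30, 121.3, 122.8)]
258 rear panel 291 edges [(20, -27, 127.4, 129.2), (25, -34, 125.6, 127.3), (36, 34, 121.6, 123.2)]
300 rear panel 291 edges [(20, -21, 127.4, 129.1), (24, -56, 125.9, 127.6), (36, 32, 121.6, 123.1)]
330 rear panel 246 edges [(20, -24, 127.3, 129.1), (24, -40, 125.9, 127.6), (36, 26, 121.6, 123.1)]
6.8
120 [(20, 77, 246), (17, 101, 182), (17, 101, 182), (17, 102, 183), (17, 100, 186), (16, 87, 173), (23, 9, 114), (15, 5, 105), (15, 9, 114), (10, 13, 115), (18, 12, 108)]
180 [(17, 99, 188), (17, 101, 185), (17, 102, 183), (17, 101, 184), (17, 100, 186), (16, 90, 173), (18, 13, 99), (45, 15, 35), (10, 23, 33), (3, 60, 47), (10, 153, 163)]
278 [(19, 76, 248), (19, 80, 250), (17, 101, 176), (17, 103, 181), (17, 100, 186), (15, 59, 139), (8, 12, 88), (150, 8, 33), (0, 7, 37), (8, 113, 72), (11, 150, 165)]
400 [(19, 78, 247), (18, 83, 247), (18, 84, 248), (18, 85, 246), (18, 85, 246), (14, 28, 173), (13, 11, 163), (10, 11, 145), (30, 7, 137), (18, 7, 175), (15, 10, 161)]
```

Request:
{"method": "play_rows", "body": {"increments": [[[128, 0.006, 0.0012, 0, 0, 0, 0], [128, 0.012, 0.0025, 0, 0, 0, 0], [128, 0.018, 0.0037, 0, 0, 0, 0], [128, 0.024, 0.005, 0, 0, 0, 0], [128, 0.026, 0.0054, 0, 0, 0, 0]]]}}

```text
t: 17.4
position: [589.5, -69.7, 19.2]
orientation: [-3.116, -0.318, -0.006]
force: [-0.8, -0.9, -0.9]
gripper_width: 42.7
finger_force: 0.3
```

```bash
python3 gap.py
python3 - <<'E'
from h import *
o=get_obs();o['position']=np.array([584.7,-70.67,94.7]);o['orientation']=np.array([-3.12,-.318,.06])
y=np.radians(11.65);ex=np.array([np.cos(y),np.sin(y),0])
for u,v in [(400,57),(400,78),(140,57),(640,57)]: print(v,ray("wrist",((u+.5)*.7-.5,(v+.5)*.7-.5),20,o)@ex-541.7)
E
```

```text
[589.5 -69.7  19.2] [-0.8 -0.9 -0.9] tool front s 32.6
230 rear panel 246 edges [(16, 33, 135.3, 137.1), (25, -53, 132.1, 133.7), (37, 32, 127.7, 129.2)]
258 rear panel 301 edges [(15, 34, 135.6, 137.4), (25, -53, 132.0, 133.7), (37, 29, 127.7, 129.2)]
300 rear panel 301 edges [(2, -19, 140.1, 142.1), (15, 63, 135.5, 137.4), (19, -14, 134.1, 135.9), (25, -86, 132.0, 133.7), (37, 29, 127.7, 129.2)]
330 rear panel 246 edges [(1, -25, 140.4, 142.4), (15, 59, 135.5, 137.3), (25, -82, 132.0, 133.7), (37, 25, 127.6, 129.1)]
7.5
57 137.47825437661777
78 129.049438224484
57 137.6966674597454
57 137.2784570181966
```

Request:
{"method": "play_rows", "body": {"increments": [[[128, 0.004, 0.0008, 0, 0, 0, 0], [128, 0.008, 0.0016, 0, 0, 0, 0], [128, 0.012, 0.0025, 0, 0, 0, 0], [128, 0.012, 0.0025, 0, 0, 0, 0]]]}}

```text
t: 17.78
position: [592.4, -69.1, 19.2]
orientation: [-3.116, -0.318, -0.006]
force: [0.1, 0.1, 0.1]
gripper_width: 42.7
finger_force: 0.0
```

Request:
{"method": "play_rows", "body": {"increments": [[[128, 0.002, 0.0004, 0, 0, 0, 0], [128, 0.002, 0.0004, 0, 0, 0, 0]]]}}

```text
t: 17.95
position: [592.8, -69.0, 19.2]
orientation: [-3.116, -0.318, -0.006]
force: [0.0, 0.3, 1.2]
gripper_width: 42.2
finger_force: 0.1
```

Request:
{"method": "play_rows", "body": {"increments": [[[128, 0.002, 0.0004, 0, 0, 0, 0], [128, 0.002, 0.0004, 0, 0, 0, 0]]]}}

```text
t: 18.12
position: [593.2, -68.9, 19.3]
orientation: [-3.116, -0.318, -0.006]
force: [-1.2, 0.1, 0.7]
gripper_width: 42.9
finger_force: 0.3
```

Request:
{"method": "play_rows", "body": {"increments": [[[128, 0.0018, 0.0004, 0, 0, 0, 0], [128, 0.0018, 0.0004, 0, 0, 0, 0]]]}}

```text
t: 18.28
position: [593.7, -68.8, 19.2]
orientation: [-3.116, -0.318, -0.006]
force: [-1.2, 0.9, 0.8]
gripper_width: 42.6
finger_force: 0.4
```

Request:
{"method": "play_rows", "body": {"increments": [[[128, 0.0018, 0.0004, 0, 0, 0, 0], [128, 0.0018, 0.0004, 0, 0, 0, 0]]]}}

```text
t: 18.45
position: [594.2, -68.7, 19.2]
orientation: [-3.116, -0.318, -0.006]
force: [-1.2, -0.8, 0.1]
gripper_width: 42.9
finger_force: 0.4
```

Request:
{"method": "play_rows", "body": {"increments": [[[128, 0.0018, 0.0004, 0, 0, 0, 0], [128, 0.0018, 0.0004, 0, 0, 0, 0]]]}}

```text
t: 18.62
position: [594.4, -68.7, 19.2]
orientation: [-3.116, -0.318, -0.005]
force: [-1.5, -0.9, 0.7]
gripper_width: 42.3
finger_force: 1.3
```

Request:
{"method": "play_rows", "body": {"increments": [[[128, 0.0018, 0.0004, 0, 0, 0, 0], [128, 0.0018, 0.0004, 0, 0, 0, 0]]]}}

```text
t: 18.78
position: [594.4, -68.6, 19.2]
orientation: [-3.116, -0.318, -0.004]
force: [-5.9, -2.2, 3.1]
gripper_width: 42.6
finger_force: 2.7
```

Request:
{"method": "play_rows", "body": {"increments": [[[128, 0.0016, 0.0003, 0, 0, 0, 0], [128, 0.0016, 0.0003, 0, 0, 0, 0], [128, 0.0016, 0.0003, 0, 0, 0, 0]]]}}

```text
t: 19.03
position: [594.5, -68.6, 19.1]
orientation: [-3.116, -0.318, -0.003]
force: [-6.8, -3.6, 3.8]
gripper_width: 42.2
finger_force: 3.7
```

```bash
python3 gap.py
```

```text
[594.5 -68.6  19.1] [-6.8 -3.6  3.8] tool front s 37.7
230 rear panel 246 edges [(25, -16, 137.1, 138.8), (37, 34, 132.8, 134.3)]
258 rear panel 309 edges [(25, -16, 137.1, 138.8), (37, 32, 132.8, 134.2)]
300 rear panel 309 edges [(10, -21, 142.3, 144.2), (16, -11, 140.2, 142.0), (17, -11, 139.9, 141.7), (25, -17, 137.0, 138.7), (37, 30, 132.7, 134.2)]
330 rear panel 246 edges [(17, -24, 139.8, 141.6), (25, -14, 137.0, 138.7), (37, 31, 132.7, 134.2)]
8.0
```

The base is flush with the rail (front 137.1, rail about 137.2) under a 7–8 N push. I'll back straight off, then up.

Request:
{"method": "play_rows", "body": {"increments": [[[128, -0.003, -0.0006, 0, 0, 0, 0], [128, -0.02, -0.0041, 0, 0, 0, 0], [128, -0.06, -0.0124, 0, 0, 0, 0], [128, -0.12, -0.0247, 0.01, 0, 0, 0], [128, -0.12, -0.0247, 0.1, 0, 0, 0]]]}}

```text
t: 19.5
position: [561.1, -74.3, 41.5]
orientation: [-3.114, -0.317, 0.004]
force: [-0.6, 0.2, -0.2]
gripper_width: 42.7
finger_force: 0.0
```

Request:
{"method": "play_rows", "body": {"increments": [[[128, 0, 0, 0.12, 0, 0, 0], [128, 0, 0, 0.24, 0, 0, 0], [128, 0, 0, 0.3, 0, 0, 0], [128, 0, 0, 0.3, 0, 0, 0], [128, 0, 0, 0.3, 0, 0, 0]]]}}

```text
t: 19.92
position: [565.9, -74.7, 119.9]
orientation: [-3.116, -0.318, -0.009]
force: [0.5, -0.6, -0.7]
gripper_width: 42.6
finger_force: 0.0
```

Run:
```python
from h import *
o=get_obs(); im=camera("wrist"); y=np.radians(11.65);ex=np.array([np.cos(y),np.sin(y),0])
print(o['position'],o['force'])
g=cv2.GaussianBlur(im,(3,3),0).mean(2)
h=cv2.cvtColor(im,cv2.COLOR_RGB2HSV); m=((h[...,0]>=6)&(h[...,0]<=12)&(h[...,1]>120))
for u in (245,262,278,295,312):
    d=np.diff(g[:,u]); print(u,[(i,int(d[i]),round(float(ray("wrist",(u,i+.5),26,o)@ex-541.7),1)) for i in range(1,260) if abs(d[i])>14 and abs(d[i])>=max(abs(d[i-1]),abs(d[i+1]))])
```

```text
[565.88502707 -74.70577726 119.92651762] [ 0.50739306 -0.56032437 -0.72797304]
245 [(12, -20, 144.5), (24, -14, 137.1), (31, 27, 132.7), (160, -31, 41.8), (166, 31, 37.0), (186, 17, 20.7), (194, -32, 14.0)]
262 [(19, -26, 140.2), (24, -18, 137.1), (31, 27, 132.7), (160, -35, 41.8), (166, 30, 37.0), (186, 20, 20.7), (194, -34, 14.0), (203, 16, 6.4), (209, 38, 1.2), (213, -26, -2.3)]
278 [(19, -26, 140.1), (31, 19, 132.7), (160, -32, 41.8), (166, 32, 37.0), (186, 20, 20.7), (194, -34, 14.0), (209, 23, 1.2)]
295 [(19, -28, 140.1), (30, 39, 133.3), (41, -29, 126.3), (160, -31, 41.8), (166, 27, 37.0), (187, 20, 19.9), (194, -34, 14.1), (209, 26, 1.2), (235, 24, -21.9)]
312 [(19, -27, 140.1), (31, 38, 132.6), (48, -24, 121.8), (160, -31, 41.8), (166, 29, 37.1), (187, 19, 20.0), (194, -35, 14.1), (209, 56, 1.3)]
```

The base spans 37.0 to 137.1 mm, so it is flush and square at the rail (rear edge the same in every column), and the robot is clear of it. Handing in.

```bash
python3 -c "
from bench import hand_in
print(hand_in())"
```

```text
the job is handed in; nothing more can be done
None
```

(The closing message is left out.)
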